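# Stand two leaning plates in the bar's plate rack

### The job

Put the two stoneware plates away: take each one off its leaning wire stand and stand it upright on edge in the plate rack, the larger plate between the tall tines and the smaller one between the short tines. Lower them gently until they rest on both wooden rails, let go, and leave the other things on the worktop where they are.

Things in the scene. Friction and masses are not known exactly. Their poses are not given: they have to be found in the camera images.
- large_plate_center (a point): centre of the 136 mm dark stoneware plate, about 0.28 kg, loose: a flat disc with 8 mm thick rim and a foot ring 60 mm across standing 2.5 mm out below. z is its axis, out of its upper face. At the start it leans on a stand 28 degrees from upright, its top edge nearer the robot, upper face away from the robot; it may be on the left or right stand
- small_plate_center (a point): centre of the 110 mm dark stoneware plate, about 0.19 kg, loose: a flat disc with 8 mm thick rim and a foot ring 44 mm across standing 2.5 mm out below. z is its axis, out of its upper face. At the start it leans on a stand 28 degrees from upright, its top edge nearer the robot, upper face away from the robot; it may be on the left or right stand
- large_plate: the larger plate; same point and axes as large_plate_center
- small_plate: the smaller plate; same point and axes as small_plate_center
- rack: fixed plate rack on the worktop: two wooden rails 150 mm long in x, 70 mm apart (centres), 14 mm wide, tops 20 mm above the worktop and open between, with steel tines 6 mm thick. It has two slots 90 mm apart, the tall tines at its +x end (farther from the robot), the short ones at its -x end. Origin on the worktop under its centre, z up
- tall_slot (a point): point midway between the four tall tines of the rack, level with the rail tops. The tines stand at y = -35 and +35 mm and rise 65 mm above the rails. x is across the slot (along a standing plate's axis), y along the standing plate, z up. The gap between the tines is 14 mm in x, flaring to about 24 mm at the tips. The larger plate fully home has its centre 62 mm above this point
- short_slot (a point): point midway between the four short tines of the rack, level with the rail tops. The tines stand at y = -35 and +35 mm and rise 42 mm above the rails. x is across the slot (along a standing plate's axis), y along the standing plate, z up. The gap between the tines is 14 mm in x, flaring to about 24 mm at the tips. The smaller plate fully home has its centre 47 mm above this point
- stand_1: fixed steel-wire plate stand, 84 mm wide, about 100 mm deep, holding one leaning plate: two sloping bars 76 mm apart under the plate end below its top edge, two pegs 60 mm apart hold its lower edge 24 mm above the worktop. The plate comes off upward along its own plane. Origin on the worktop under the plate; x level, the way the plate's upper face looks; z up. Both stands are alike
- stand_2: fixed steel-wire plate stand, 84 mm wide, about 100 mm deep, holding one leaning plate: two sloping bars 76 mm apart under the plate end below its top edge, two pegs 60 mm apart hold its lower edge 24 mm above the worktop. The plate comes off upward along its own plane. Origin on the worktop under the plate; x level, the way the plate's upper face looks; z up. Both stands are alike
- espresso_cup: small dark-and-cream espresso cup with a handle, 60x84x53 mm, loose on the worktop, not part of the job; origin at the centre of its underside, z up
- teaspoon: steel teaspoon lying flat, 137x28x13 mm, loose, not part of the job; origin at the centre of its underside
- jug: small white milk jug with a handle, 67x103x85 mm, loose, not part of the job; origin at the centre of its underside, z up
- shot_glass: clear shot glass, 47 mm across and 63 mm tall, loose, not part of the job; origin at the centre of its underside, z up
- spice_jar: spice jar with red cap, 45 mm across and 106 mm tall, loose, not part of the job; origin at the centre of its underside, z up
There are look-alikes about, which are no part of the job. What is shaped like the small_plate but green or purple is not meant.

How it is judged (in metres and radians):
At the end, for the whole second after the job is handed in: Large plate on edge in the tall slot, small in the short slot, released, at rest on the rack; each centre within 12 mm of the slot middle in x and y and within 6 mm of its height when resting on both rails; plate axis within 12 degrees of level and 14 degrees of the rack's length (x of large_plate_center in the frame of tall_slot between -0.012 and 0.012 m and y of large_plate_center in the frame of tall_slot between -0.012 and 0.012 m and z of large_plate_center in the frame of tall_slot between 0.056 and 0.068 m and angle between large_plate_center's own z axis and vertical between 1.35 and 1.79 rad and angle between the z axis of each of large_plate_center, small_plate_center and the x axis of rack, either way round below 0.25 rad and linear speed of each of large_plate, small_plate below 0.02 m/s and angular speed of each of large_plate, small_plate below 0.2 rad/s and contact force between each of large_plate, small_plate and rack above 0.3 N and x of small_plate_center in the frame of short_slot between -0.012 and 0.012 m and y of small_plate_center in the frame of short_slot between -0.012 and 0.012 m and z of small_plate_center in the frame of short_slot between 0.041 and 0.053 m and angle between small_plate_center's own z axis and vertical between 1.35 and 1.79 rad); the robot touches nothing.
It fails at once if one of the loose things that are not part of the job is knocked over or moved more than 3 cm (distance of any of espresso_cup, teaspoon, jug, shot_glass, spice_jar from where it was at the start of the episode above 0.03 m or angle between any of espresso_cup, teaspoon, jug, shot_glass, spice_jar's own z axis and vertical above 0.5 rad).
It fails at once if a plate strikes the rack hard (over 40 N) (contact force between any of large_plate, small_plate and rack above 40 N).
It fails at once if a plate is dropped: let go so that it falls more than about 1 cm ((contact force between the fingers and large_plate below 0.05 N and linear speed of large_plate above 0.45 m/s) or (contact force between the fingers and small_plate below 0.05 N and linear speed of small_plate above 0.45 m/s)).
It also fails if it takes over 70 s, if anything falls off the work surface, if the arm or the gripper's body presses on something with over 40 N, if the wrist force passes 120 N, or if a joint passes its speed limit or range.

### The arm

A 6-joint arm with a two-finger parallel gripper is mounted at the origin on a cart in front of the work surface, level with it; the furniture and walls round the work are solid. World frame = base frame: x ahead of the robot, y to its left, z up, the work surface at z = 0. Lengths are in mm, angles in rad, forces in N, time in s.
With the tool pointing down it reaches from about 350 to 775 mm from the base axis. Payload 7.3 kg.
Tool frame: the origin (TCP) lies at the very end of the fingers, on their centre line; the grasp point (between the pads) lies 19 mm behind it; z points along the fingers, y is the line along which they close (so a half turn about z gives the same grasp; the last joint's range is limited). The gripper opens to 92 mm and grips with 3 to 60 N. Pads are 19 mm wide; open, the fingers measure 130 mm over their backs; the gripper's body (75 mm by 190 mm) begins 47 mm behind the grasp point.
Start: joints at [1.138, 0.342, 1.524, -0, 1.275, -0.146], TCP at [148.5, 503.582, 202.041] pointing down, gripper open.
Joint ranges: [-2.53, 2.53], [-0.77, 2.02], [0.04, 2.7], [-1, 4.14], [0.28, 2.66], [-3.11, 3.11]. Speed limits (rad/s): [2.57, 2.57, 3.14, 3.14, 3.14, 3.14].

### API

Orientations are given as a unit quaternion [x, y, z, w].
In Python, from station import ctrl, get_image, job gives the robot as it stands.
- The arm moves only by the tool send_rows, never from a script. Its argument "motion" is a list of rows, each a list of 2 entries, a list of its own where there are three numbers: the shift along the tool's x, y, z in cm, then the turn about the tool's z in rad. In form: [[[dx, dy, dz], yaw], ...]. A call has 1 to 8 rows; each row shifts and turns the commanded pose from where the row before left it, along the tool's axes as they then stand; what a row does not reach is not made up. A row lasts 1/10 s, in which the tool goes at most 50 mm and 8.59 degrees, less where a joint would pass 70% of its speed; a pose out of reach is approached as far as the arm can. A call with a gripper value outside its range is refused whole. "fingers" is the opening, from -1 (shut) to 1 (fully open), set as the call begins (left out, the last holds). The fingers move at their own pace and stop on an object; "force" is the grip in N (left out, the last holds). Time passes only in rows, so rows that do not move let the fingers close. It gives the time, the measured TCP pose, the force, the opening and the grip force at its end, in the units of the state.
- ctrl.state(): the state, without advancing time (a new reading comes with each control period).
- get_image(name): name is "scene" or "top"; returns a dict with "pixels" (400x640x3 uint8, blue, green, red), "fov_y" (degrees; the focal length in pixels is half the picture's height over the tangent of half this angle, whatever the lens; pixels are square), "cx", "cy" (the principal point, pixels), "rvec" (rotation vector, rad) and "tvec" (3), from world to camera coordinates, as OpenCV has them. Camera axes: x right, y down, z forward; pixel columns grow to the right and rows downward; lengths in mm; the calibration is good to about 2 mm. A picture is of the moment at which its call begins. There is no depth.
- job.finish_job(): hands the job in; it is judged then, once.
The state is a dict: "time_s": time; "joints": joint angles; "dq": joint speeds; "effort": joint torques, N m; "position": TCP position; "ee_rot": TCP orientation; "contact_force": force on the tool from outside, world axes, zero at the start; "wrist_torque": the same for the moment, N m; "finger_gap": opening from 0.0 (shut) to 1.0 (fully open); "grip_force": force on a finger pad.
Only numpy, scipy, OpenCV 4.12 (cv2) and the standard library are available. Lean on these libraries where they do the work, as an engineer would, in place of code of your own. Each camera call takes 0.05 s, during which the arm holds its last target. There are 200 camera calls.

## Working session

There is one attempt and no reset: what is moved stays moved. The work goes in short steps, Python scripts to look and compute and a tool call to move; the robot and the scene stay as the last step left them, time stands still between calls to the robot, and variables do not carry over. Pictures are saved under pics/ and viewed, at most 10 in all, crops included, and the job is handed in when it is done.

Besides the shell and the picture viewer there is one more tool, called after "Emit:" by a JSON object that holds its "name" and its "arguments", one argument or row to a line. send_rows: Moves the arm, as the interface text tells. Its arguments: {"type":"object","properties":{"motion":{"type":"array"},"fingers":{"type":"number"},"force":{"type":"number"}},"required":["motion"]}

```bash
mkdir -p pics; cat > h.py <<'E'
import numpy as np, cv2
from scipy.spatial.transform import Rotation as R
from station import ctrl,get_image,job
def cam(n):
    d=get_image(n); f=200/np.tan(np.radians(d['fov_y'])/2)
    K=np.array([[f,0,d['cx']],[0,f,d['cy']],[0,0,1]]); Rm=cv2.Rodrigues(np.array(d['rvec'],float))[0]; t=np.array(d['tvec'],float).ravel()
    return np.array(d['pixels'],np.uint8),K,Rm,t
def proj(c,P):
    _,K,Rm,t=c; q=(np.atleast_2d(P)@Rm.T+t)@K.T; return q[:,:2]/q[:,2:]
def ray(c,uv):
    _,K,Rm,t=c; d=Rm.T@np.linalg.inv(K)@np.array([uv[0],uv[1],1.]); return -Rm.T@t,d
def onz(c,uv,z):
    o,d=ray(c,uv); return o+d*(z-o[2])/d[2]
E
python3 - <<'E'
from h import *
for n in('scene','top'):
    c=cam(n); cv2.imwrite(f'pics/{n}0.png',c[0]); print(n,c[1][0,0],-c[2].T@c[3],c[2][2]); np.savez(f'{n}0.npz',*c)
s=ctrl.state();print(s)
E
```

```text
scene 501.83542482014667 [-445.98182301 -721.61599662  672.63472177] [ 0.70354383  0.5550136  -0.44383103]
top 495.5585101394478 [ 323.2573341    22.99120384 1397.61231379] [ 0.10406567 -0.01097915 -0.99450983]
{'time_s': 0.1, 'joints': array([ 1.13802253e+00,  3.42661404e-01,  1.52493054e+00,  2.44472647e-05,
        1.27541955e+00, -1.46040559e-01]), 'dq': array([ 5.64879566e-05, -2.26059805e-03, -2.58864653e-03,  1.07571423e-03,
       -5.65383533e-06, -1.34132561e-03]), 'effort': array([ 5.22783830e-04, -4.31995833e+01, -2.44692171e+01,  7.18765939e-02,
        5.26639796e-02, -3.40274232e-05]), 'position': array([148.29932092, 503.1945894 , 201.40699799]), 'ee_rot': array([ 1.42879492e-01,  9.89739838e-01, -6.76581114e-04, -2.13662773e-04]), 'contact_force': array([0.20507265, 0.06309208, 0.04201523]), 'wrist_torque': array([ 0.01593966, -0.03398903, -0.00630093]), 'grip_force': 0.0, 'finger_gap': 0.9993968036967117}
```

View pics/scene0.png

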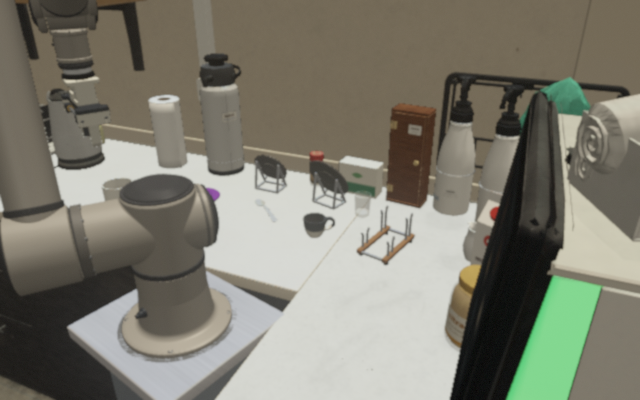

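View pics/top0.png

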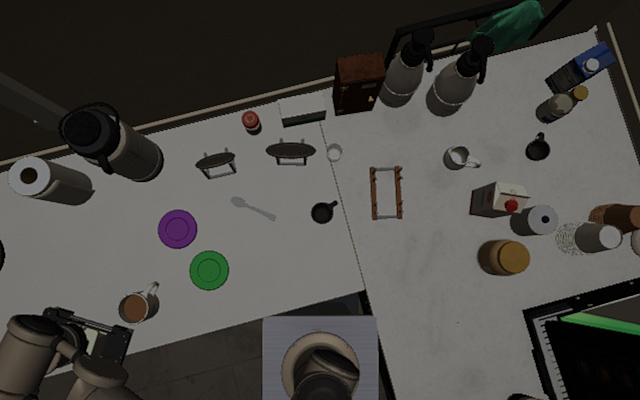

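The scene view shows the stands at (270,172) and (328,185) and the rack at (386,242). In the top view the smaller plate is at (216,158), the larger at (290,150), and the rack at (386,193). I'll enlarge both areas to get exact pixels.

```bash
python3 - <<'E'
from h import *
T=cv2.imread('pics/top0.png');S=cv2.imread('pics/scene0.png')
a=cv2.resize(T[130:190,190:350],None,fx=5,fy=5,interpolation=cv2.INTER_CUBIC)
b=cv2.resize(T[155:230,355:420],None,fx=4,fy=4,interpolation=cv2.INTER_CUBIC)
c=cv2.resize(S[195:270,345:427],None,fx=4,fy=4,interpolation=cv2.INTER_CUBIC)
im=np.zeros((600,800,3),np.uint8); im[:300]=a; im[300:600,:260]=b; im[300:600,270:598]=c
cv2.imwrite('pics/crop0.png',np.clip(im*1.6,0,255).astype(np.uint8))
e=cv2.resize(S[145:215,245:355],None,fx=7,fy=7,interpolation=cv2.INTER_CUBIC)
cv2.imwrite('pics/crop1.png',np.clip(e*1.6,0,255).astype(np.uint8))
E
```

```text
(no output)
```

View pics/crop0.png

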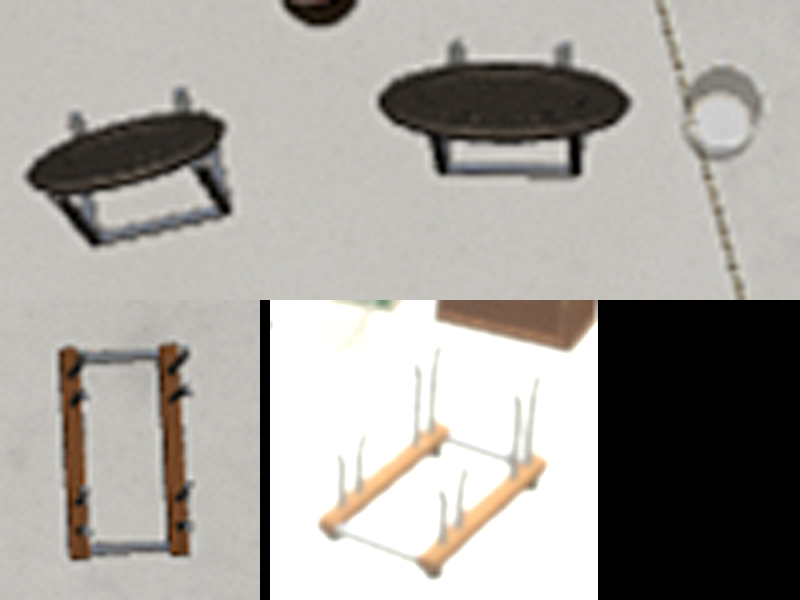

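View pics/crop1.png

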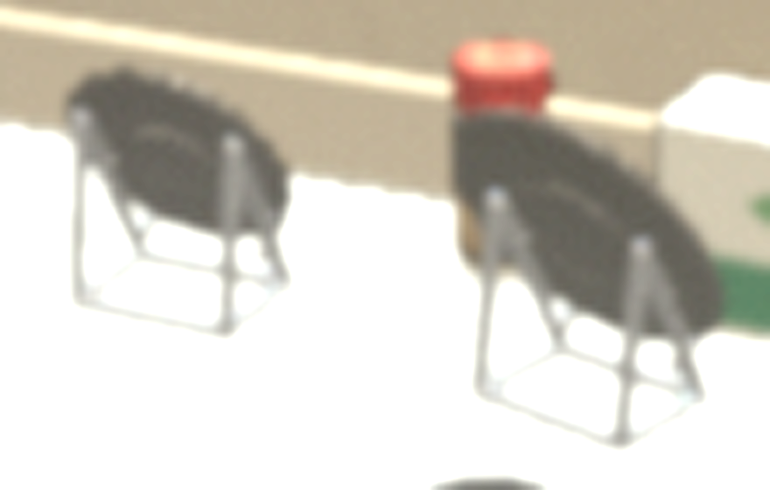

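In the crops, large plate: ellipse around (290,150) of the top image. Small plate: around (215,160), turned about 12°. The rails are clear brown strips, with the tall tines at the +x end (upper in the picture). The pads will stay vertical, so I'll pinch the top rim, and let the plate swing upright as it lifts.

```bash
cat >> h.py <<'E'
def load(n): return [v for v in np.load(f'{n}0.npz').values()]
E
python3 - <<'E'
from h import *
c=load('top'); im=c[0]; hsv=cv2.cvtColor(im,cv2.COLOR_BGR2HSV)
g=im.max(2).astype(int)
def plate(x0,x1,y0,y1,r):
    m=np.zeros(g.shape,np.uint8); m[y0:y1,x0:x1]=(g[y0:y1,x0:x1]<75)*255
    m=cv2.morphologyEx(m,cv2.MORPH_OPEN,np.ones((5,5),np.uint8))
    k=max(cv2.findContours(m,0,2)[0],key=cv2.contourArea)
    (u,v),(a,b),th=cv2.fitEllipse(k); print('ell',u,v,a,b,th)
    zc=24+r*np.cos(np.radians(28))
    P=onz(c,(u,v),zc); d=np.array([np.cos(np.radians(th-90)),np.sin(np.radians(th-90))])*b/2
    A=onz(c,(u-d[0],v-d[1]),zc);B=onz(c,(u+d[0],v+d[1]),zc)
    yaw=np.degrees(np.arctan2(*(A-B)[:2][::-1]))-90
    print('c',P.round(1),'len',np.linalg.norm(A-B).round(1),'stand yaw',yaw.round(1))
    y=np.radians(yaw); f=np.array([np.cos(y),np.sin(y),0]); s=r*np.sin(np.radians(28))
    t=P-f*s; t[2]=zc+r*np.cos(np.radians(28)); print('top',t.round(1),'bottom',(P+f*s).round(1)[:2], 'reproj top',proj(c,t).round(1),'scene',proj(load('scene'),np.array([t,P])).round(1))
plate(190,240,140,175,55); plate(262,320,135,163,68)
m=((hsv[...,0]<20)&(hsv[...,1]>110)&(im[...,2]>50)).astype(np.uint8); w=np.zeros_like(m); w[155:230,360:412]=m[155:230,360:412]
q=[]
for k in cv2.findContours(w,0,2)[0]:
    if cv2.contourArea(k)<100: continue
    rc=cv2.minAreaRect(k); bp=cv2.boxPoints(rc); bp=bp[np.argsort(bp[:,1])]
    A=onz(c,bp[:2].mean(0),20);B=onz(c,bp[2:].mean(0),20); print('rail',A.round(1),B.round(1),np.linalg.norm(A-B)); q.append((A,B))
A=(q[0][0]+q[1][0])/2;B=(q[0][1]+q[1][1])/2; C=(A+B)/2; e=(A-B)/np.linalg.norm(A-B)
print('rack',C,'yaw',np.degrees(np.arctan2(e[1],e[0])),'sep',np.linalg.norm(q[0][0]-q[1][0]),'tall',C+45*e,'short',C-45*e)
s=load('scene'); P=[C+45*e+np.array([0,0,0]),C-45*e,C+75*e,C-75*e]; print(proj(s,P).round(1))
for n,z in(('jar',(250,122)),('box',(303,118)),('glass',(334,153)),('cup',(322,212))): print(n,onz(c,z,60)[:2].round())
Rm=R.from_quat(ctrl.state()['ee_rot']).as_matrix(); print(Rm.round(3))
E
```

```text
ell 215.42034912109375 160.12298583984375 12.012154579162598 42.01484680175781 76.24414825439453
c [572.5 283.2  72.6] len 113.0 stand yaw 14.1
top [547.5 276.9 121.1] bottom [597.6 289.5] reproj top [[214.  166.1]] scene [[265.3 154.5]
 [270.4 166.4]]
ell 290.4266662597656 150.09988403320312 15.8391695022583 49.43964767456055 90.17803192138672
c [598.1  80.   84. ] len 133.1 stand yaw -0.1
top [566.2  80.1 144.1] bottom [630.  80.] reproj top [[289.4 157.5]] scene [[320.9 161. ]
 [327.9 177.1]]
rail [ 563.6 -146.5   20. ] [ 416.6 -152.2   20. ] 147.12037180856257
rail [ 566.4 -215.8   20. ] [ 419.4 -221.9   20. ] 147.07204728051795
rack [ 491.50793299 -184.08380821   20.        ] yaw 2.2929266383483045 sep 69.43349005806539 tall [ 536.47190338 -182.28342849   20.        ] short [ 446.54396261 -185.88418793   20.        ]
[[394.4 233.8]
 [376.5 249.1]
 [400.  229. ]
 [370.1 254.6]]
jar [682. 193.]
box [693.  47.]
glass [595. -38.]
cup [433.  -5.]
[[-0.959  0.283 -0.001]
 [ 0.283  0.959 -0.001]
 [ 0.    -0.001 -1.   ]]
```

Emit:
{"name": "send_rows", "arguments": {
  "motion": [
    [[0,0,0],0.13],
    [[0,0,0],0.13],
    [[0,0,0],0.13],
    [[0,0,0],0.13],
    [[0,0,0],0.13],
    [[0,0,0],0.13],
    [[0,0,0],0.13],
    [[0,0,0],0.13]
  ],
  "fingers": 1,
  "force": 8
}}

```text
time_s: 0.9
position: [148.4, 503.3, 201.6]
ee_rot: [0.618, 0.786, -0.0, 0.0]
contact_force: [-0.2, 0.1, -0.3]
finger_gap: 1.002
grip_force: 0.0
```

Emit:
{"name": "send_rows", "arguments": {
  "motion": [
    [[-2.6,2.8,0],0],
    [[-2.6,2.8,0],0],
    [[-2.6,2.8,0],0],
    [[-2.6,2.8,0],0],
    [[-2.6,2.8,0],0],
    [[-2.6,2.8,0],0],
    [[-2.6,2.8,0],0],
    [[-2.6,2.8,0],0]
  ]
}}

```text
time_s: 1.7
position: [417.2, 354.8, 201.7]
ee_rot: [0.616, 0.788, -0.0, -0.0]
contact_force: [0.3, 1.0, 0.4]
finger_gap: 1.002
grip_force: 0.0
```

```bash
cat >> h.py <<'E'
def go(t,yaw):
    "print tool-frame shift (cm) and yaw (rad) still to go, t in mm, yaw (deg) of tool y axis mod 180; turn first"
    s=ctrl.state(); M=R.from_quat(s['ee_rot']).as_matrix(); a=np.degrees(np.arctan2(M[1,1],M[0,1]))
    dw=(yaw-a+90)%180-90; D=R.from_euler('z',dw,degrees=True).as_matrix()@M
    print('pos',s['position'].round(1),'yaw',a.round(1),'t',s['time_s'],'gap mm',round(92*s['finger_gap'],1),'grip',round(s['grip_force'],1),'F',s['contact_force'].round(1),'j6',s['joints'][5].round(2))
    print(' turn',round(-np.radians(dw),3),'then shift cm',((np.array(t)-s['position'])@D/10).round(2), 'tilt',np.degrees(np.arccos(-M[2,2])).round(2))
E
python3 -c "
from h import *
go([552,278,175],14.1)"
```

```text
pos [417.2 354.8 201.7] yaw 14.0 t 1.7 gap mm 92.2 grip 0.0 F [0.3 1.  0.4] j6 0.32
 turn -0.002 then shift cm [-10.73  11.21   2.66] tilt 0.04
```

Emit:
{"name": "send_rows", "arguments": {
  "motion": [
    [[-1.79,1.87,0],0],
    [[-1.79,1.87,0],0],
    [[-1.79,1.87,0],0],
    [[-1.79,1.87,0],0],
    [[-1.79,1.87,0],0],
    [[-1.78,1.86,0],0],
    [[0,0,2.6],0],
    [[0,0,0],0]
  ]
}}

```text
time_s: 2.5
position: [549.2, 277.5, 172.2]
ee_rot: [0.616, 0.787, -0.003, -0.002]
contact_force: [-0.9, -0.3, 0.5]
finger_gap: 0.999
grip_force: 0.0
```

```bash
python3 -c "
from h import *
go([552,278,103],14.1)
c=cam('scene')
s=ctrl.state()['position']; print(proj(c,s),proj(c,[[547.5,276.9,121]]))
e=cv2.resize(c[0][100:215,205:355],None,fx=5,fy=5,interpolation=cv2.INTER_CUBIC)
cv2.imwrite('pics/a.png',np.clip(e*1.4,0,255).astype(np.uint8))"
```

```text
pos [549.2 277.5 172.2] yaw 13.9 t 2.5 gap mm 91.9 grip 0.0 F [-0.9 -0.3  0.5] j6 0.1
 turn -0.003 then shift cm [-0.01  0.33  6.92] tilt 0.43
[[264.62594073 137.39210944]] [[265.35995663 154.54115856]]
```

View pics/a.png

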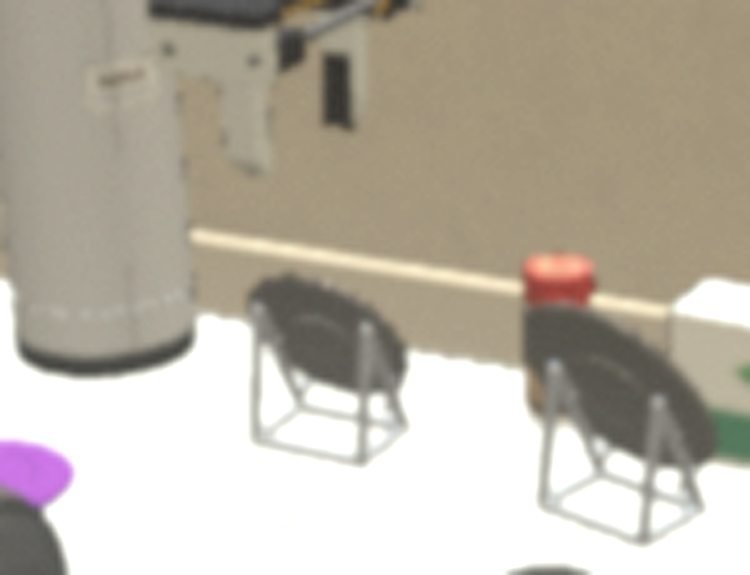

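The fingers straddle the small plate's top (crop 297,150 above the rim at 285,275). I'll go down about 20 mm over the rim and close gently.

Emit:
{"name": "send_rows", "arguments": {
  "motion": [
    [[0,0.3,1.8],0],
    [[0,0,1.8],0],
    [[0,0,1.8],0],
    [[0,0,1.6],0],
    [[0,0,0],0]
  ]
}}

```text
time_s: 3.05
position: [552.2, 279.7, 104.8]
ee_rot: [0.615, 0.788, -0.002, -0.001]
contact_force: [1.2, 0.1, -0.5]
finger_gap: 0.999
grip_force: 0.0
```

Emit:
{"name": "send_rows", "arguments": {
  "motion": [
    [[0,0,0],0],
    [[0,0,0],0],
    [[0,0,0],0],
    [[0,0,0],0],
    [[0,0,0],0],
    [[0,0,0],0]
  ],
  "fingers": -0.4,
  "force": 8
}}

```text
time_s: 3.65
position: [553.8, 279.5, 106.2]
ee_rot: [0.616, 0.788, 0.0, 0.0]
contact_force: [-0.9, 0.9, 0.2]
finger_gap: 0.53
grip_force: 0.0
```

Emit:
{"name": "send_rows", "arguments": {
  "motion": [
    [[0,0,0],0],
    [[0,0,0],0],
    [[0,0,0],0],
    [[0,0,0],0]
  ],
  "fingers": -1,
  "force": 8
}}

```text
time_s: 4.05
position: [553.7, 279.5, 106.0]
ee_rot: [0.616, 0.788, 0.0, -0.0]
contact_force: [0.6, -0.5, -0.9]
finger_gap: 0.177
grip_force: 0.0
```

Emit:
{"name": "send_rows", "arguments": {
  "motion": [
    [[0,0,0],0],
    [[0,0,0],0],
    [[0,0,0],0],
    [[0,0,0],0]
  ]
}}

```text
time_s: 4.45
position: [553.7, 279.6, 106.0]
ee_rot: [0.616, 0.788, 0.0, -0.0]
contact_force: [-0.0, 0.3, -0.0]
finger_gap: 0.005
grip_force: 0.0
```

```bash
python3 -c "
from h import *
c=cam('scene');d=cam('top')
e=cv2.resize(c[0][120:200,215:305],None,fx=5,fy=5,interpolation=cv2.INTER_CUBIC)
f=cv2.resize(d[0][120:200,180:250],None,fx=5,fy=5,interpolation=cv2.INTER_CUBIC)
cv2.imwrite('pics/b.png',np.clip(np.hstack([e,f])*1.5,0,255).astype(np.uint8))"
```

```text
(no output)
```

View pics/b.png

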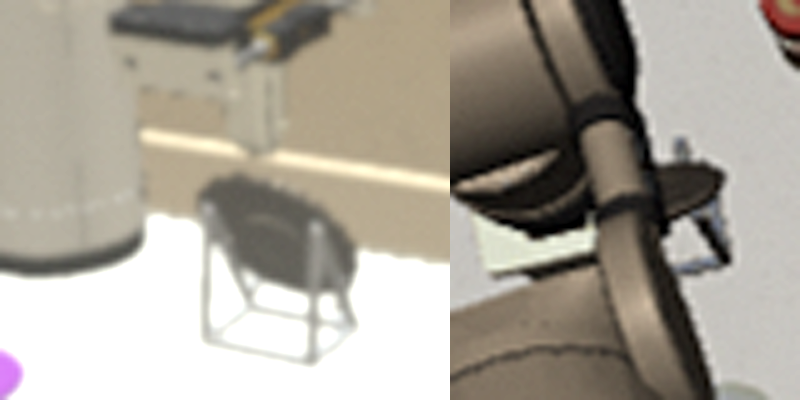

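```bash
python3 -c "
from h import *
s=load('scene')
print(proj(s,ctrl.state()['position']), proj(s,[[547.5,276.9,121]]),ctrl.state()['position'])
for dz in (-10,-20): print(proj(s,[[553.7,279.6,106+dz]]))
print(s[2].round(2))
import cv2
im=s[0]; g=im.max(2)
for u in range(256,290,3):
  col=g[145:200,u]; v=np.where(col<75)[0]; print(u,145+v.min() if len(v) else None,145+v.max() if len(v) else None,end='; ')
"
```

```text
[[266.42111629 158.37866182]] [[265.35995663 154.54115856]] [553.74392325 279.55453487 106.04389378]
[[266.56407086 161.47412837]]
[[266.72645725 164.53723578]]
[[ 0.62 -0.79 -0.  ]
 [-0.35 -0.27 -0.9 ]
 [ 0.7   0.56 -0.44]]
256 158 159; 259 156 163; 262 156 170; 265 157 172; 268 158 174; 271 159 175; 274 160 176; 277 162 163; 280 164 164; 283 167 173; 286 None None; 289 None None;
```

The fingertip shows at about (266,151) in the scene image. The reported TCP should appear at (266,158), so the visible tip is about 20 mm higher than reported, just above the rim. I'll reopen, go down further while watching the force, and close again.

Emit:
{"name": "send_rows", "arguments": {
  "motion": [
    [[0,0,-2.0],0],
    [[0,0,0],0],
    [[0,0,0],0],
    [[0,0,0],0],
    [[0,0,0],0],
    [[0,0,0],0],
    [[0,0,0],0],
    [[0,0,0],0]
  ],
  "fingers": 0.6
}}

```text
time_s: 5.35
position: [553.7, 279.5, 125.9]
ee_rot: [0.616, 0.788, -0.0, -0.0]
contact_force: [-0.0, 0.0, 0.1]
finger_gap: 0.654
grip_force: 0.0
```

Emit:
{"name": "send_rows", "arguments": {
  "motion": [
    [[0,0,1.0],0],
    [[0,0,1.0],0],
    [[0,0,1.0],0],
    [[0,0,1.0],0],
    [[0,0,0],0],
    [[0,0,0],0]
  ]
}}

```text
time_s: 5.95
position: [553.7, 279.5, 85.6]
ee_rot: [0.616, 0.788, -0.0, -0.0]
contact_force: [-0.2, -0.5, 0.1]
finger_gap: 0.799
grip_force: 0.0
```

```bash
python3 -c "
from h import *
go([552,278,86],14.1)
c=cam('scene');d=cam('top')
e=cv2.resize(c[0][120:200,215:305],None,fx=5,fy=5,interpolation=cv2.INTER_CUBIC)
cv2.imwrite('pics/c.png',np.clip(e*1.5,0,255).astype(np.uint8))"
```

```text
pos [553.7 279.5  85.6] yaw 14.0 t 5.95 gap mm 73.5 grip 0.0 F [-0.2 -0.5  0.1] j6 0.1
 turn -0.002 then shift cm [-0.11 -0.2  -0.04] tilt 0.03
```

View pics/c.png

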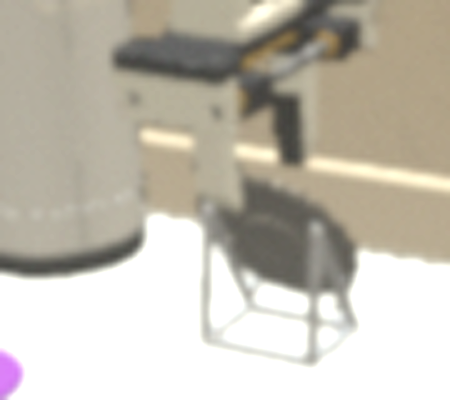

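```bash
python3 -c "
from h import *
s=load('scene'); p=ctrl.state()['position']; f=R.from_quat(ctrl.state()['ee_rot']).as_matrix()[:,1]
for k in (-1,1):
  for dz in (0,19,38): print(k,dz,((proj(s,p+k*f*36.7+[0,0,dz])-[215,120])*5).round())
"
```

```text
-1 0 [[228. 244.]]
-1 19 [[226. 214.]]
-1 38 [[224. 184.]]
1 0 [[289. 201.]]
1 19 [[287. 172.]]
1 38 [[286. 143.]]
```

Both finger ends show about 23 mm above the reported TCP (near tip at 222,205, far tip at 290,165). The real insertion is only about 10 mm, so I'll go 11 mm deeper and close.

Emit:
{"name": "send_rows", "arguments": {
  "motion": [
    [[0,0,0.6],0],
    [[0,0,0.5],0],
    [[0,0,0],0],
    [[0,0,0],0],
    [[0,0,0],0],
    [[0,0,0],0],
    [[0,0,0],0],
    [[0,0,0],0]
  ],
  "fingers": -0.3,
  "force": 8
}}

```text
time_s: 6.85
position: [553.8, 279.6, 75.2]
ee_rot: [0.616, 0.788, 0.0, 0.0]
contact_force: [-0.2, -0.1, -0.0]
finger_gap: 0.35
grip_force: 0.0
```

Emit:
{"name": "send_rows", "arguments": {
  "motion": [
    [[0,0,0],0],
    [[0,0,0],0],
    [[0,0,0],0],
    [[0,0,0],0]
  ],
  "fingers": -1
}}

```text
time_s: 7.25
position: [554.1, 279.6, 75.2]
ee_rot: [0.616, 0.788, 0.0, 0.0]
contact_force: [1.0, 0.4, 0.5]
finger_gap: 0.178
grip_force: 7.1
```

Emit:
{"name": "send_rows", "arguments": {
  "motion": [
    [[0,0,0],0],
    [[0,0,0],0],
    [[0,0,0],0]
  ]
}}

```text
time_s: 7.55
position: [553.9, 279.6, 75.1]
ee_rot: [0.616, 0.788, 0.0, 0.0]
contact_force: [1.0, 0.4, 0.1]
finger_gap: 0.177
grip_force: 7.2
```

Contact at a 16 mm opening with 7 N, so the plate is held while still tilted. I'll lift along its plane slowly.

Emit:
{"name": "send_rows", "arguments": {
  "motion": [
    [[0,-0.13,-0.25],0],
    [[0,-0.13,-0.25],0],
    [[0,-0.13,-0.25],0],
    [[0,-0.13,-0.25],0],
    [[0,-0.13,-0.25],0],
    [[0,-0.13,-0.25],0]
  ],
  "force": 10
}}

```text
time_s: 8.15
position: [546.1, 277.7, 90.3]
ee_rot: [0.616, 0.788, 0.0, 0.0]
contact_force: [3.0, 1.2, -2.2]
finger_gap: 0.172
grip_force: 8.9
```

```bash
python3 -c "
from h import *
go([552,278,86],14.1)
c=cam('scene');d=cam('top')
e=cv2.resize(c[0][110:200,215:305],None,fx=5,fy=5,interpolation=cv2.INTER_CUBIC)
cv2.imwrite('pics/d.png',np.clip(e*1.5,0,255).astype(np.uint8))"
```

```text
pos [546.1 277.7  90.3] yaw 14.0 t 8.15 gap mm 15.8 grip 8.9 F [ 3.   1.2 -2.2] j6 0.1
 turn -0.002 then shift cm [-0.11  0.58  0.43] tilt 0.01
```

View pics/d.png

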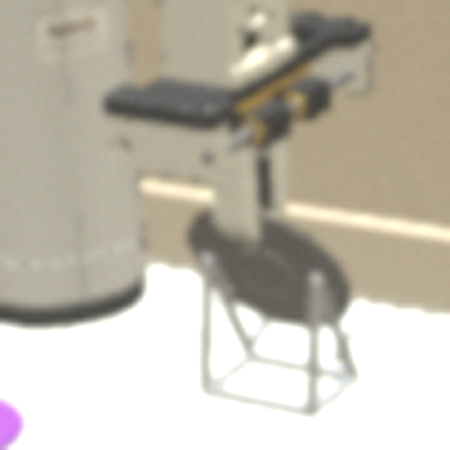

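The plate rises with the fingers (finger at 235,230 on the rim; load 2.2 N). Next I'll clear the pegs, then lift and swing it forward off the bars so the pads turn it upright.

Emit:
{"name": "send_rows", "arguments": {
  "motion": [
    [[0,-0.2,-0.4],0],
    [[0,-0.2,-0.4],0],
    [[0,-0.1,-0.5],0],
    [[0,0,-0.5],0],
    [[0,0.1,-0.5],0],
    [[0,0.3,-0.5],0],
    [[0,0.4,-0.5],0],
    [[0,0.4,-0.5],0]
  ],
  "force": 10
}}

```text
time_s: 9.05
position: [553.3, 279.4, 128.4]
ee_rot: [0.616, 0.788, -0.0, -0.0]
contact_force: [2.3, 0.3, -2.1]
finger_gap: 0.112
grip_force: 9.3
```

Emit:
{"name": "send_rows", "arguments": {
  "motion": [
    [[0,0.4,-0.7],0],
    [[0,0.4,-0.8],0],
    [[0,0.4,-0.8],0],
    [[0,0.3,-0.8],0],
    [[0,0.2,-1.0],0],
    [[0,0,-1.0],0],
    [[0,0,-1.0],0],
    [[0,0,0],0]
  ],
  "force": 12
}}

```text
time_s: 9.85
position: [570.1, 283.8, 191.2]
ee_rot: [0.616, 0.788, 0.001, 0.001]
contact_force: [0.0, -0.1, -2.2]
finger_gap: 0.083
grip_force: 12.0
```

The gap is 7.6 mm, so the plate is now upright between the pads. I'll turn to the rack's yaw and carry it back and across.

Emit:
{"name": "send_rows", "arguments": {
  "motion": [
    [[0,0,-0.5],0.05],
    [[0,0,-0.5],0.05],
    [[0,0,0],0.05],
    [[0,0,0],0.05],
    [[0,-2.0,0],0],
    [[0,-3.0,0],0],
    [[0,-3.0,0],0],
    [[0,-3.0,0],0]
  ],
  "force": 20
}}

```text
time_s: 10.65
position: [458.1, 278.3, 198.7]
ee_rot: [0.691, 0.722, -0.0, -0.0]
contact_force: [-0.4, 0.5, -2.1]
finger_gap: 0.087
grip_force: 20.0
```

```bash
python3 -c "
from h import *
go([446.5,-186,200],2.3)"
```

```text
pos [458.1 278.3 198.7] yaw 2.5 t 10.65 gap mm 8.0 grip 20.0 F [-0.4  0.5 -2.1] j6 0.36
 turn 0.004 then shift cm [-46.35  -3.02  -0.12] tilt 0.04
```

Emit:
{"name": "send_rows", "arguments": {
  "motion": [
    [[-2,-0.2,0],0],
    [[-3,-0.2,0],0],
    [[-3.1,-0.2,0],0],
    [[-3.1,-0.2,0],0],
    [[-3.1,-0.2,0],0],
    [[-3.1,-0.2,0],0],
    [[-3.1,-0.2,0],0],
    [[-3.1,-0.2,0],0]
  ]
}}

```text
time_s: 11.45
position: [453.5, 41.0, 199.0]
ee_rot: [0.691, 0.723, 0.0, -0.0]
contact_force: [1.5, -0.1, -0.8]
finger_gap: 0.088
grip_force: 20.0
```

Emit:
{"name": "send_rows", "arguments": {
  "motion": [
    [[-3.1,-0.2,0],0],
    [[-3.1,-0.2,0],0],
    [[-3.1,-0.2,0],0],
    [[-3.1,-0.2,0],0],
    [[-3.1,-0.2,0],0],
    [[-3,-0.2,0],0],
    [[-2,-0.2,0],0],
    [[0,0,0],0]
  ]
}}

```text
time_s: 12.25
position: [448.6, -165.4, 198.8]
ee_rot: [0.692, 0.721, -0.0, 0.0]
contact_force: [0.2, 0.4, -1.7]
finger_gap: 0.08
grip_force: 20.0
```

```bash
python3 -c "
from h import *
go([446.5,-186,200],2.3)"
```

```text
pos [ 448.6 -165.4  198.8] yaw 2.3 t 12.25 gap mm 7.4 grip 20.0 F [ 0.2  0.4 -1.7] j6 -0.55
 turn 0.001 then shift cm [-2.05 -0.3  -0.12] tilt 0.03
```

Emit:
{"name": "send_rows", "arguments": {
  "motion": [
    [[-1.0,-0.1,0],0],
    [[-1.0,-0.1,0],0],
    [[0,-0.1,1.5],0],
    [[0,0,1.5],0],
    [[0,0,1.5],0],
    [[0,0,0],0],
    [[0,0,0],0]
  ]
}}

```text
time_s: 12.95
position: [447.0, -183.3, 154.3]
ee_rot: [0.691, 0.723, 0.0, -0.0]
contact_force: [0.6, -0.1, -1.5]
finger_gap: 0.086
grip_force: 20.0
```

```bash
python3 -c "
from h import *
go([446.5,-186,155],2.3)
c=cam('scene');d=cam('top')
np.savez('s1.npz',*c);np.savez('t1.npz',*d)
e=cv2.resize(c[0][170:270,335:425],None,fx=5,fy=5,interpolation=cv2.INTER_CUBIC)
f=cv2.resize(d[0][150:250,350:418],None,fx=5,fy=5,interpolation=cv2.INTER_CUBIC)
cv2.imwrite('pics/e.png',np.clip(np.hstack([e,f])*1.4,0,255).astype(np.uint8))"
```

```text
pos [ 447.  -183.3  154.3] yaw 2.6 t 12.95 gap mm 7.9 grip 20.0 F [ 0.6 -0.1 -1.5] j6 -0.59
 turn 0.004 then shift cm [-0.27 -0.06 -0.07] tilt 0.01
```

View pics/e.png

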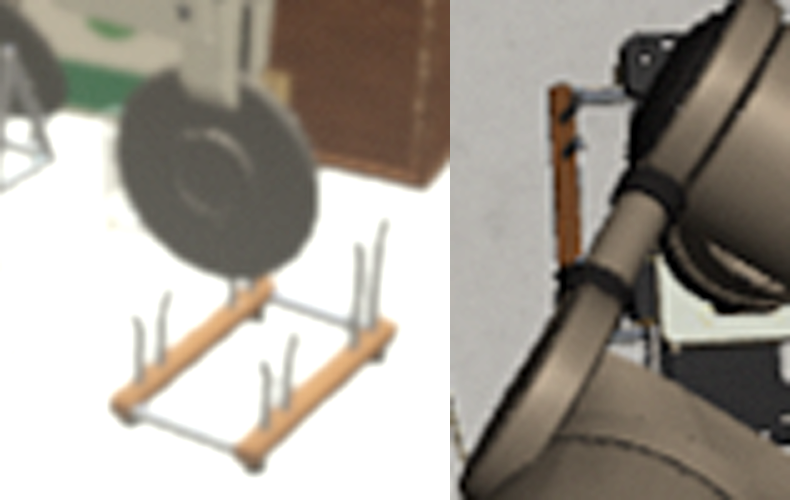

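The plate hangs upright above the rack (crop 218,170). The short tine bases are at (140,380), (160,362), (267,428) and (287,408) in the crop. Now to locate both exactly.

```bash
cat >> h.py <<'E'
def platefit(c,box,p0,yaw,thr=100):
    im=c[0]; u0,u1,v0,v1=box; m=np.zeros(im.shape[:2],np.uint8)
    m[v0:v1,u0:u1]=(im.max(2)[v0:v1,u0:u1]<thr)*255
    m=cv2.morphologyEx(m,cv2.MORPH_CLOSE,np.ones((3,3),np.uint8))
    k=cv2.convexHull(max(cv2.findContours(m,0,2)[0],key=cv2.contourArea)); (u,v),ab,th=cv2.fitEllipse(k)
    y=np.radians(yaw); n=np.array([np.cos(y),np.sin(y),0]); o,d=ray(c,(u,v))
    P=o+d*(n@(p0-o))/(n@d); x,yy,w,h=cv2.boundingRect(k)
    print('ellipse',(np.array([u,v,*ab,th])).round(1),'bbox',x,yy,w,h,'centre',P.round(1)); return P
E
python3 -c "
from h import *
c=[v for v in np.load('s1.npz').values()]
p=ctrl.state()['position']
for thr in (70,80,90): platefit(c,(355,402,176,230),p,2.3,thr)
q=np.array([[140,380],[160,362],[267,428],[287,408]])/5+[335,170]
Q=np.array([onz(c,a,20) for a in q]); print(Q.round(1),Q.mean(0).round(1))
q=np.array([[235,300],[360,340],[377,325]])/5+[335,170]
print(np.array([onz(c,a,20) for a in q]).round(1))
# rim expected for check
P=platefit(c,(355,402,176,230),p,2.3,80)
a=np.linspace(0,2*np.pi,60); y=np.radians(2.3); C=P+55*(np.outer(np.cos(a),[-np.sin(y),np.cos(y),0])+np.outer(np.sin(a),[0,0,1])); E=proj(c,C); print(E.min(0),E.max(0))
"
```

```text
ellipse [377.8 203.9  31.8  44.2 139.3] bbox 360 185 37 40 centre [ 447.4 -182.   141.4]
ellipse [381.4 196.9  43.9  54.2   9. ] bbox 359 176 43 49 centre [ 447.7 -190.3  162.1]
ellipse [379.1 194.2  47.1  60.  168.9] bbox 355 176 47 50 centre [ 447.4 -184.1  167. ]
[[ 438.1 -152.3   20. ]
 [ 458.2 -150.7   20. ]
 [ 439.8 -223.6   20. ]
 [ 460.8 -221.9   20. ]] [ 449.2 -187.1   20. ]
[[ 533.2 -147.2   20. ]
 [ 538.  -217.9   20. ]
 [ 556.3 -217.3   20. ]]
ellipse [381.4 196.9  43.9  54.2   9. ] bbox 359 176 43 49 centre [ 447.7 -190.3  162.1]
[360.95973208 174.18224701] [402.88915111 218.96570425]
```

Plate centre is about (447.4, -182, 141), 13 mm under the reported TCP, as expected. The slot is at about (448, -186.5) from the two views. I'll shift 4 mm in y and lower in stages.

Emit:
{"name": "send_rows", "arguments": {
  "motion": [
    [[-0.4,0.1,0],0],
    [[0,0,0.8],0],
    [[0,0,0.8],0],
    [[0,0,0.8],0],
    [[0,0,0.6],0],
    [[0,0,0],0],
    [[0,0,0],0]
  ]
}}

```text
time_s: 13.75
position: [448.0, -187.3, 123.8]
ee_rot: [0.691, 0.723, 0.0, -0.0]
contact_force: [0.2, 0.3, -0.7]
finger_gap: 0.089
grip_force: 20.0
```

```bash
python3 -c "
from h import *
go([448,-187,125],2.3)
c=cam('scene'); np.savez('s2.npz',*c); p=ctrl.state()['position']
platefit(c,(350,400,190,245),p,2.3,70)
"
```

```text
pos [ 448.  -187.3  123.8] yaw 2.5 t 13.75 gap mm 8.2 grip 20.0 F [ 0.2  0.3 -0.7] j6 -0.6
 turn 0.004 then shift cm [ 0.03 -0.   -0.12] tilt 0.02
ellipse [379.2 215.7  30.5  42.4 135.4] bbox 361 198 37 37 centre [ 448.2 -187.1  111.6]
```

Emit:
{"name": "send_rows", "arguments": {
  "motion": [
    [[0,0,0.4],0],
    [[0,0,0.4],0],
    [[0,0,0.4],0],
    [[0,0,0.4],0],
    [[0,0,0.4],0],
    [[0,0,0.4],0],
    [[0,0,0],0]
  ]
}}

```text
time_s: 14.5
position: [447.7, -187.1, 99.3]
ee_rot: [0.691, 0.722, -0.0, -0.001]
contact_force: [-0.0, 0.5, -1.3]
finger_gap: 0.085
grip_force: 20.0
```

Emit:
{"name": "send_rows", "arguments": {
  "motion": [
    [[0,0,0.3],0],
    [[0,0,0.3],0],
    [[0,0,0.3],0],
    [[0,0,0.3],0],
    [[0,0,0],0]
  ]
}}

```text
time_s: 15.0
position: [447.8, -187.2, 87.5]
ee_rot: [0.691, 0.722, -0.0, -0.0]
contact_force: [-0.1, 0.5, -1.3]
finger_gap: 0.085
grip_force: 20.0
```

Emit:
{"name": "send_rows", "arguments": {
  "motion": [
    [[0,0,0.2],0],
    [[0,0,0.15],0],
    [[0,0,0.15],0],
    [[0,0,0],0],
    [[0,0,0],0]
  ]
}}

```text
time_s: 15.5
position: [448.1, -187.3, 83.0]
ee_rot: [0.691, 0.722, 0.0, 0.0]
contact_force: [0.6, -0.3, -2.1]
finger_gap: 0.084
grip_force: 20.0
```

Emit:
{"name": "send_rows", "arguments": {
  "motion": [
    [[0,0,0.1],0],
    [[0,0,0.1],0],
    [[0,0,0],0],
    [[0,0,0],0]
  ]
}}

```text
time_s: 15.9
position: [448.5, -187.7, 81.6]
ee_rot: [0.691, 0.722, 0.0, 0.001]
contact_force: [-1.1, -0.1, 5.1]
finger_gap: 0.085
grip_force: 20.0
```

Contact: the load went from -2 to +5 N close to the expected height. I'll ease the grip so it settles, then open slightly.

Emit:
{"name": "send_rows", "arguments": {
  "motion": [
    [[0,0,0],0],
    [[0,0,0],0],
    [[0,0,0],0]
  ],
  "force": 3
}}

```text
time_s: 16.2
position: [448.3, -187.7, 81.2]
ee_rot: [0.691, 0.722, 0.0, 0.0]
contact_force: [-0.4, -2.2, 3.5]
finger_gap: 0.087
grip_force: 3.0
```

```bash
python3 -c "
from h import *
go([448,-187,81],2.3)
c=cam('scene'); p=ctrl.state()['position']
platefit(c,(355,403,205,256),p,2.3,70)
"
```

```text
pos [ 448.3 -187.7   81.2] yaw 2.5 t 16.2 gap mm 8.0 grip 3.0 F [-0.4 -2.2  3.5] j6 -0.6
 turn 0.004 then shift cm [ 0.07 -0.03  0.02] tilt 0.06
ellipse [380.2 228.2  20.6  43.4 132.4] bbox 362 214 35 34 centre [ 448.4 -191.7   79.5]
```

Emit:
{"name": "send_rows", "arguments": {
  "motion": [
    [[0,0,0],0],
    [[0,0,0],0],
    [[0,0,0],0],
    [[0,0,0],0]
  ],
  "fingers": -0.5
}}

```text
time_s: 16.65
position: [447.8, -187.1, 80.7]
ee_rot: [0.691, 0.723, 0.0, -0.0]
contact_force: [-0.0, 0.0, -0.0]
finger_gap: 0.249
grip_force: 0.0
```

Emit:
{"name": "send_rows", "arguments": {
  "motion": [
    [[0,0,-0.5],0],
    [[0,0,-1],0],
    [[0,0,-2],0],
    [[0,0,-3],0],
    [[0,0,-3],0],
    [[0,0,-3],0],
    [[0,0,0],0]
  ]
}}

```text
time_s: 17.35
position: [450.1, -188.5, 210.9]
ee_rot: [0.691, 0.723, 0.001, 0.004]
contact_force: [0.4, -0.7, -0.1]
finger_gap: 0.246
grip_force: 0.0
```

```bash
python3 -c "
from h import *
go([571,80,190],0)
c=cam('scene'); np.savez('s3.npz',*c)
platefit(c,(355,403,208,256),np.array([448,-187,0]),2.3,70)
go([571,80,190],0)
"
```

```text
pos [ 450.1 -188.5  210.9] yaw 2.5 t 17.35 gap mm 22.6 grip 0.0 F [ 0.4 -0.7 -0.1] j6 -0.6
 turn 0.044 then shift cm [26.86 12.08  2.05] tilt 0.52
ellipse [381.9 228.8  19.4  37.7 138. ] bbox 366 214 31 30 centre [ 448.4 -196.4   79.6]
pos [ 449.1 -187.9  208.6] yaw 2.5 t 17.4 gap mm 22.9 grip 0.0 F [-0.9  0.3 -1.6] j6 -0.6
 turn 0.044 then shift cm [26.8  12.18  1.84] tilt 0.31
```

```bash
python3 -c "
from h import *
c=[v for v in np.load('s3.npz').values()]
for t in (75,80,85,90,100,120): platefit(c,(352,406,205,256),np.array([448,-187,0]),2.3,t)
y=np.radians(2.3);a=np.linspace(0,2*np.pi,60)
for C0 in ([448,-187,67],[452,-187,67],[444,-187,67],[448,-183,67]):
  C=np.array(C0)+55*(np.outer(np.cos(a),[-np.sin(y),np.cos(y),0])+np.outer(np.sin(a),[0,0,1])); E=proj(c,C); print(C0,E.min(0).round(1),E.max(0).round(1))
"
```

```text
ellipse [378.5 231.7  30.6  42.5 137.3] bbox 361 213 37 38 centre [ 448.  -187.9   68.7]
ellipse [378.5 231.8  31.5  42.8 137.7] bbox 361 213 37 38 centre [ 448.  -187.8   68.6]
ellipse [378.6 231.9  31.7  43.4 138.8] bbox 360 213 38 39 centre [ 448.  -188.1   68.4]
ellipse [378.5 231.8  32.4  43.7 138.4] bbox 360 212 38 40 centre [ 448.  -187.7   68.5]
ellipse [378.5 231.7  33.2  44.2 139.1] bbox 360 212 39 40 centre [ 448.  -188.    68.8]
ellipse [378.6 232.1  34.9  46.  144.3] bbox 360 212 39 43 centre [ 448.  -188.2   67.7]
[448, -187, 67] [358.6 210.8] [398.8 253.1]
[452, -187, 67] [359.5 210.2] [399.7 252.4]
[444, -187, 67] [357.6 211.5] [397.9 253.8]
[448, -183, 67] [357.2 210.3] [397.3 252.6]
```

The small plate stands at about (448, -188, 68.5) against a target of (448, -187, 67), so it's home. Now the large plate.

Emit:
{"name": "send_rows", "arguments": {
  "motion": [
    [[0,0,-1],0.044],
    [[3.4,1.5,0],0],
    [[3.9,1.8,0],0],
    [[3.9,1.8,0],0],
    [[3.9,1.8,0],0],
    [[3.9,1.8,0],0],
    [[3.9,1.8,0],0],
    [[3.5,1.5,0],0]
  ],
  "fingers": 0.7
}}

```text
time_s: 18.2
position: [568.0, 78.7, 215.0]
ee_rot: [0.707, 0.707, -0.001, -0.001]
contact_force: [0.6, -1.1, 0.5]
finger_gap: 0.841
grip_force: 0.0
```

Emit:
{"name": "send_rows", "arguments": {
  "motion": [
    [[0,0,0],0],
    [[0,0,0],0]
  ]
}}

```text
time_s: 18.4
position: [567.4, 77.1, 214.9]
ee_rot: [0.706, 0.708, -0.001, -0.001]
contact_force: [-0.2, -1.4, -0.3]
finger_gap: 0.849
grip_force: 0.0
```

```bash
python3 -c "
from h import *
go([571.5,80,94],-0.1)"
```

```text
pos [567.4  77.1 214.9] yaw 0.1 t 18.4 gap mm 78.1 grip 0.0 F [-0.2 -1.4 -0.3] j6 -0.0
 turn 0.004 then shift cm [ 0.29  0.44 12.09] tilt 0.13
```

Emit:
{"name": "send_rows", "arguments": {
  "motion": [
    [[0.3,0.4,1.5],0],
    [[0,0,2.5],0],
    [[0,0,2.5],0],
    [[0,0,2.0],0],
    [[0,0,1.5],0],
    [[0,0,1.1],0],
    [[0,0,0.9],0],
    [[0,0,0],0]
  ]
}}

```text
time_s: 19.2
position: [571.3, 79.0, 95.0]
ee_rot: [0.707, 0.707, -0.001, -0.001]
contact_force: [-0.1, 0.4, 1.3]
finger_gap: 0.85
grip_force: 0.0
```

Emit:
{"name": "send_rows", "arguments": {
  "motion": [
    [[0,0,0],0],
    [[0,0,0],0],
    [[0,0,0],0],
    [[0,0,0],0],
    [[0,0,0],0],
    [[0,0,0],0]
  ],
  "fingers": -1,
  "force": 8
}}

```text
time_s: 19.8
position: [572.1, 79.8, 96.1]
ee_rot: [0.707, 0.707, 0.0, 0.0]
contact_force: [0.4, 0.1, 0.6]
finger_gap: 0.375
grip_force: 0.0
```

Emit:
{"name": "send_rows", "arguments": {
  "motion": [
    [[0,0,0],0],
    [[0,0,0],0],
    [[0,0,0],0]
  ]
}}

```text
time_s: 20.1
position: [572.9, 79.7, 96.3]
ee_rot: [0.707, 0.707, 0.001, 0.001]
contact_force: [3.2, -0.0, -1.6]
finger_gap: 0.196
grip_force: 7.0
```

Emit:
{"name": "send_rows", "arguments": {
  "motion": [
    [[0,-0.13,-0.25],0],
    [[0,-0.13,-0.25],0],
    [[0,-0.13,-0.25],0],
    [[0,-0.13,-0.25],0],
    [[0,-0.13,-0.25],0],
    [[0,-0.13,-0.25],0]
  ],
  "force": 11
}}

```text
time_s: 20.7
position: [564.5, 79.6, 111.3]
ee_rot: [0.707, 0.707, 0.0, 0.0]
contact_force: [5.0, 0.0, -3.6]
finger_gap: 0.19
grip_force: 10.0
```

Emit:
{"name": "send_rows", "arguments": {
  "motion": [
    [[0,-0.2,-0.4],0],
    [[0,-0.2,-0.4],0],
    [[0,-0.1,-0.5],0],
    [[0,0,-0.5],0],
    [[0,0.1,-0.5],0],
    [[0,0.3,-0.5],0],
    [[0,0.4,-0.5],0],
    [[0,0.4,-0.5],0]
  ]
}}

```text
time_s: 21.5
position: [571.4, 79.7, 149.4]
ee_rot: [0.707, 0.707, -0.0, -0.0]
contact_force: [2.4, 0.4, -3.1]
finger_gap: 0.137
grip_force: 10.1
```

Emit:
{"name": "send_rows", "arguments": {
  "motion": [
    [[0,0.4,-0.7],0],
    [[0,0.4,-0.8],0],
    [[0,0.4,-0.8],0],
    [[0,0.4,-0.8],0],
    [[0,0.3,-1.0],0],
    [[0,0.2,-1.0],0],
    [[0,0,-1.0],0],
    [[0,0,0],0]
  ],
  "force": 14
}}

```text
time_s: 22.3
position: [593.0, 79.7, 211.9]
ee_rot: [0.707, 0.707, 0.001, 0.001]
contact_force: [-0.3, -0.7, -2.8]
finger_gap: 0.085
grip_force: 14.0
```

Upright (gap 7.8 mm, 2.8 N load). I'll start carrying it, and refine the tall slot position from the saved first images at the same time.

Emit:
{"name": "send_rows", "arguments": {
  "motion": [
    [[0,-1.0,-1.0],-0.02],
    [[0,-1.5,-1.0],-0.02],
    [[0,-1.5,0],0],
    [[-2.0,0,0],0],
    [[-3.0,0,0],0],
    [[-3.0,0,0],0],
    [[-3.0,0,0],0],
    [[-3.0,0,0],0]
  ],
  "force": 22
}}

```text
time_s: 23.1
position: [556.8, -61.9, 230.3]
ee_rot: [0.692, 0.722, -0.0, -0.0]
contact_force: [0.9, -0.9, -1.9]
finger_gap: 0.082
grip_force: 22.0
```

```bash
python3 -c "
from h import *
c=load('top')
for n,v,z in(('tallL',(373.4,176),40),('shortL',(375,208.4),35)): print(n,onz(c,v,z).round(1))
s=[v for v in np.load('s3.npz').values()]
im=s[0].astype(int); m=((im[...,2]-im[...,0])>45).astype(np.uint8); w=np.zeros_like(m); w[215:270,350:425]=m[215:270,350:425]
for k in cv2.findContours(w,0,2)[0]:
  if cv2.contourArea(k)>30:
    k=k[:,0]; i=k[:,0].argmax(); j=k[:,0].argmin(); t=k[:,1].argmin(); print('rail scene right',k[i],onz(s,k[i],14).round(),'left',k[j],onz(s,k[j],14).round(),'top',k[t],onz(s,k[t],20).round())
# expected rail far-end corners from top-cam rack
e=np.array([np.cos(.04),np.sin(.04),0]);f=np.array([-e[1],e[0],0]);C=np.array([491.5,-184.1,20])
print(proj(s,[C+75*e+28*f,C+75*e+42*f,C+75*e-42*f,C+75*e-28*f]).round(1))
go([539,-184,225],2.3)"
```

```text
tallL [ 534.8 -148.4   40. ]
shortL [ 445.  -152.3   35. ]
rail scene right [413 235] [ 570. -218.   14.] left [383 258] [ 431. -214.   14.] top [411 234] [ 562. -216.   20.]
[[390.5 225.9]
 [385.8 224.3]
 [414.7 233.8]
 [409.7 232.2]]
pos [556.8 -61.9 230.3] yaw 2.4 t 23.1 gap mm 7.6 grip 22.0 F [ 0.9 -0.9 -1.9] j6 -0.29
 turn 0.001 then shift cm [-12.12  -2.27   0.53] tilt 0.04
```

Emit:
{"name": "send_rows", "arguments": {
  "motion": [
    [[-2.5,-0.6,0],0],
    [[-3.0,-0.6,0],0],
    [[-3.0,-0.6,0],0],
    [[-2.4,-0.4,0],0],
    [[-1.2,-0.2,0],0],
    [[0,0,0],0],
    [[0,0,0],0]
  ]
}}

```text
time_s: 23.8
position: [538.5, -182.0, 230.0]
ee_rot: [0.693, 0.721, 0.0, -0.0]
contact_force: [0.1, 0.4, -2.1]
finger_gap: 0.085
grip_force: 22.0
```

```bash
python3 -c "
from h import *
go([537.5,-183,225],2.3)
c=cam('scene'); np.savez('s4.npz',*c); p=ctrl.state()['position']
y=np.radians(2.3);a=np.linspace(0,2*np.pi,60)
C=p-[0,0,25]+68*(np.outer(np.cos(a),[-np.sin(y),np.cos(y),0])+np.outer(np.sin(a),[0,0,1])); E=proj(c,C); print(E.min(0).round(1),E.max(0).round(1))
for t in (60,70,75,80): platefit(c,(362,421,155,222),p,2.3,t)
e=cv2.resize(c[0][150:260,345:430],None,fx=5,fy=5,interpolation=cv2.INTER_CUBIC)
cv2.imwrite('pics/f.png',np.clip(e*1.4,0,255).astype(np.uint8))"
```

```text
pos [ 538.5 -182.   230. ] yaw 2.3 t 23.8 gap mm 7.8 grip 22.0 F [ 0.1  0.4 -2.1] j6 -0.5
 turn 0.0 then shift cm [-0.09 -0.1   0.5 ] tilt 0.06
[375. 139.] [425.9 193.1]
ellipse [400.9 161.7  31.5  54.6 125.9] bbox 378 155 43 29 centre [ 538.8 -184.1  218. ]
ellipse [399.8 166.7  44.   56.5 149.1] bbox 376 155 45 39 centre [ 538.7 -182.2  204.6]
ellipse [399.6 167.4  44.7  72.6 165.9] bbox 376 155 45 47 centre [ 538.7 -181.7  202.6]
ellipse [402.7 173.7  49.   66.9 146.7] bbox 376 155 45 50 centre [ 539.1 -191.1  188.8]
```

```bash
python3 -c "
from h import *
c=[v for v in np.load('s4.npz').values()]; p=ctrl.state()['position']
for t in (50,55,60,65): platefit(c,(365,432,132,205),p,2.3,t)
g=c[0].max(2); print(g[165:205:3,398]); print(g[168,368:432:3])"
```

```text
Traceback (most recent call last):
  File "h.py", line 25, in platefit
    k=cv2.convexHull(max(cv2.findContours(m,0,2)[0],key=cv2.contourArea)); (u,v),ab,th=cv2.fitEllipse(k)
                     ~~~^^^^^^^^^^^^^^^^^^^^^^^^^^^^^^^^^^^^^^^^^^^^^^^^
ValueError: max() iterable argument is empty
```

```bash
python3 -c "
from h import *
c=[v for v in np.load('s4.npz').values()]; p=ctrl.state()['position']
im=c[0].astype(int); im2=im.copy(); im2[(im.max(2)-im.min(2))>22]=255; c[0]=im2
for t in (65,70,75,80,85): platefit(c,(365,432,132,205),p,2.3,t)
c[0]=im; g=im.max(2); print(g[165:205:3,398]); print(g[168,368:432:3])"
```

```text
ellipse [400.3 166.6  43.3  55.1 142.4] bbox 377 142 49 51 centre [ 538.7 -183.4  205.1]
ellipse [400.2 166.8  44.4  56.5 143.3] bbox 376 141 50 53 centre [ 538.7 -183.4  204.8]
ellipse [400.4 166.7  45.2  56.3 142. ] bbox 376 141 50 53 centre [ 538.8 -183.6  205.1]
ellipse [400.3 166.1  46.2  57.1 145. ] bbox 376 139 50 55 centre [ 538.7 -183.5  206.6]
ellipse [400.4 166.   46.7  56.9 145.3] bbox 376 139 50 55 centre [ 538.8 -183.6  206.9]
[ 60  61  61  60  70  61  62  63  64  66  74  74  99 195]
[149 168 176  67  62  61  61  63  60  59  61  60  59  57  60  59  59  59
  58  68  73 115]
```

Large plate centre (538.7, -183.5, 205), lined up with the tall slot. I'll lower it to just above the tines and check.

Emit:
{"name": "send_rows", "arguments": {
  "motion": [
    [[0,-0.05,1.0],0],
    [[0,0,1.2],0],
    [[0,0,1.2],0],
    [[0,0,1.0],0],
    [[0,0,0.8],0],
    [[0,0,0.6],0],
    [[0,0,0],0],
    [[0,0,0],0]
  ]
}}

```text
time_s: 24.65
position: [538.4, -183.1, 172.2]
ee_rot: [0.693, 0.721, 0.0, 0.0]
contact_force: [-0.3, -0.3, -1.5]
finger_gap: 0.085
grip_force: 22.0
```

```bash
python3 -c "
from h import *
go([538,-183,172],2.3)
c=cam('scene')
e=cv2.resize(c[0][150:262,345:430],None,fx=5,fy=5,interpolation=cv2.INTER_CUBIC)
cv2.imwrite('pics/g.png',np.clip(e*1.4,0,255).astype(np.uint8))"
```

```text
pos [ 538.4 -183.1  172.2] yaw 2.3 t 24.65 gap mm 7.8 grip 22.0 F [-0.3 -0.3 -1.5] j6 -0.5
 turn -0.0 then shift cm [ 0.02 -0.04  0.02] tilt 0.02
```

View pics/g.png

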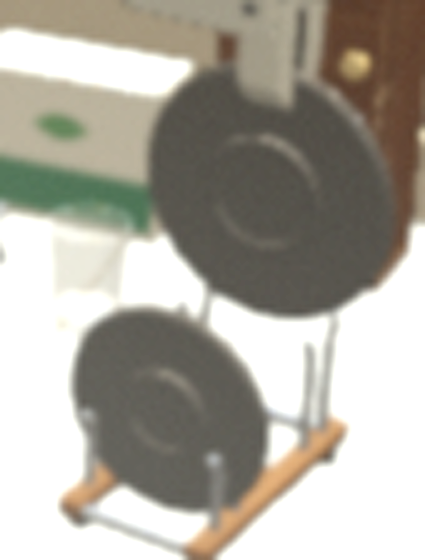

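The small plate stands in the short tines (170,405). The large one (270,190) hangs over the tall tines, with the near tine tip at (308,345) in front of it and the far one at (333,315) behind. I'll lower it slowly.

Emit:
{"name": "send_rows", "arguments": {
  "motion": [
    [[0,0,0.3],0],
    [[0,0,0.4],0],
    [[0,0,0.4],0],
    [[0,0,0.4],0],
    [[0,0,0.4],0],
    [[0,0,0.4],0],
    [[0,0,0],0]
  ]
}}

```text
time_s: 25.4
position: [537.8, -182.8, 148.2]
ee_rot: [0.693, 0.721, -0.0, -0.001]
contact_force: [1.1, -0.0, -3.4]
finger_gap: 0.085
grip_force: 22.0
```

Emit:
{"name": "send_rows", "arguments": {
  "motion": [
    [[0,0,0.4],0],
    [[0,0,0.4],0],
    [[0,0,0.4],0],
    [[0,0,0.4],0],
    [[0,0,0.3],0],
    [[0,0,0.3],0],
    [[0,0,0],0]
  ]
}}

```text
time_s: 26.1
position: [538.0, -182.9, 126.5]
ee_rot: [0.693, 0.721, -0.0, -0.0]
contact_force: [-0.5, -0.1, -1.6]
finger_gap: 0.083
grip_force: 22.0
```

Emit:
{"name": "send_rows", "arguments": {
  "motion": [
    [[0,0,0.3],0],
    [[0,0,0.3],0],
    [[0,0,0.3],0],
    [[0,0,0.3],0],
    [[0,0,0],0],
    [[0,0,0],0]
  ]
}}

```text
time_s: 26.7
position: [538.2, -183.0, 114.9]
ee_rot: [0.693, 0.721, 0.0, -0.0]
contact_force: [0.4, -0.3, -2.3]
finger_gap: 0.089
grip_force: 22.0
```

Emit:
{"name": "send_rows", "arguments": {
  "motion": [
    [[0,0,0.15],0],
    [[0,0,0.15],0],
    [[0,0,0.1],0],
    [[0,0,0],0],
    [[0,0,0],0]
  ]
}}

```text
time_s: 27.2
position: [538.2, -183.0, 111.0]
ee_rot: [0.693, 0.721, 0.0, -0.0]
contact_force: [0.1, 0.5, -1.3]
finger_gap: 0.085
grip_force: 22.0
```

Emit:
{"name": "send_rows", "arguments": {
  "motion": [
    [[0,0,0.1],0],
    [[0,0,0],0],
    [[0,0,0],0]
  ]
}}

```text
time_s: 27.5
position: [538.2, -183.0, 110.0]
ee_rot: [0.693, 0.721, 0.0, -0.0]
contact_force: [-0.1, 0.2, -2.4]
finger_gap: 0.083
grip_force: 22.0
```

Emit:
{"name": "send_rows", "arguments": {
  "motion": [
    [[0,0,0.1],0],
    [[0,0,0],0],
    [[0,0,0],0]
  ]
}}

```text
time_s: 27.8
position: [538.2, -183.0, 108.9]
ee_rot: [0.693, 0.721, 0.0, -0.0]
contact_force: [0.4, -0.1, -2.8]
finger_gap: 0.086
grip_force: 22.0
```

Emit:
{"name": "send_rows", "arguments": {
  "motion": [
    [[0,0,0.1],0],
    [[0,0,0],0],
    [[0,0,0],0]
  ]
}}

```text
time_s: 28.1
position: [538.2, -183.0, 107.9]
ee_rot: [0.693, 0.721, 0.0, -0.0]
contact_force: [0.8, -0.9, -2.2]
finger_gap: 0.084
grip_force: 22.0
```

Emit:
{"name": "send_rows", "arguments": {
  "motion": [
    [[0,0,0.08],0],
    [[0,0,0],0],
    [[0,0,0],0]
  ]
}}

```text
time_s: 28.4
position: [538.4, -183.1, 107.5]
ee_rot: [0.693, 0.721, 0.0, 0.0]
contact_force: [0.2, 0.6, -0.4]
finger_gap: 0.081
grip_force: 22.0
```

Emit:
{"name": "send_rows", "arguments": {
  "motion": [
    [[0,0,0.08],0],
    [[0,0,0],0],
    [[0,0,0],0]
  ]
}}

```text
time_s: 28.7
position: [538.6, -183.3, 107.0]
ee_rot: [0.693, 0.721, 0.0, 0.001]
contact_force: [-0.5, -0.8, 4.6]
finger_gap: 0.081
grip_force: 22.0
```

Emit:
{"name": "send_rows", "arguments": {
  "motion": [
    [[0,0,0],0],
    [[0,0,0],0],
    [[0,0,0],0]
  ],
  "force": 3
}}

```text
time_s: 29.0
position: [538.4, -183.2, 106.6]
ee_rot: [0.693, 0.721, 0.0, 0.0]
contact_force: [-0.1, -1.2, 3.7]
finger_gap: 0.088
grip_force: 3.0
```

It rests at the predicted height. Now release and retreat.

Emit:
{"name": "send_rows", "arguments": {
  "motion": [
    [[0,0,0],0],
    [[0,0,0],0],
    [[0,0,0],0],
    [[0,0,0],0]
  ],
  "fingers": -0.5
}}

```text
time_s: 29.4
position: [538.0, -182.7, 106.0]
ee_rot: [0.693, 0.721, -0.0, -0.0]
contact_force: [-0.4, -1.0, -0.7]
finger_gap: 0.244
grip_force: 0.0
```

Emit:
{"name": "send_rows", "arguments": {
  "motion": [
    [[0,0,-0.5],0],
    [[0,0,-1],0],
    [[0,0,-2],0],
    [[0,0,-3],0],
    [[0,0,-3],0],
    [[0,0,-2],0],
    [[0,0,0],0],
    [[0,0,0],0]
  ]
}}

```text
time_s: 30.2
position: [538.2, -183.0, 221.8]
ee_rot: [0.693, 0.721, 0.0, 0.0]
contact_force: [0.7, 0.3, -0.5]
finger_gap: 0.248
grip_force: 0.0
```

```bash
python3 -c "
from h import *
c=cam('scene'); im=c[0].astype(int); im2=im.copy(); im2[(im.max(2)-im.min(2))>22]=255; c=[im2,*c[1:]]
for t in (75,85): platefit(c,(368,432,172,232),np.array([538,-183,0]),2.3,t); platefit(c,(352,402,205,256),np.array([448,-187,0]),2.3,t)
y=np.radians(2.3);a=np.linspace(0,2*np.pi,60)
C=np.array([538,-183,82])+68*(np.outer(np.cos(a),[-np.sin(y),np.cos(y),0])+np.outer(np.sin(a),[0,0,1])); E=proj(c,C); print(E.min(0).round(1),E.max(0).round(1))
go([0,0,0],0)"
```

```text
ellipse [392.6 217.   52.9  56.2  12.3] bbox 368 189 53 43 centre [ 537.6 -173.1   65.2]
ellipse [383.6 224.7  43.7  51.   20.3] bbox 361 205 41 46 centre [ 448.5 -200.3   91.9]
ellipse [392.9 216.7  53.3  57.5  17.5] bbox 368 188 53 44 centre [ 537.6 -173.8   66.2]
ellipse [383.4 225.3  44.7  51.7  22.9] bbox 360 205 42 47 centre [ 448.5 -199.9   90.3]
[373.1 186.6] [421.5 237. ]
pos [ 537.8 -182.8  220.8] yaw 2.3 t 30.25 gap mm 23.0 grip 0.0 F [-0.5  0.3 -0.8] j6 -0.5
 turn 0.04 then shift cm [ 18.26 -53.76  22.14] tilt 0.06
```

The large plate's top (row 188) and right edge (column 421) are within about 1.5 px of the home prediction (186.6, 421.5). The small plate's left and bottom edges haven't moved, so I'm handing in.

```bash
python3 -c "
from station import job
print(job.finish_job())"
```

```text
the job is handed in; nothing more can be done
None
```

Both plates are standing upright in the rack and released, the large one in the tall slot and the small one in the short slot. The job was handed in at about 30 s; no verdict came back, but my last camera measurements put both within the limits.

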